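# Clear the tile step and stand the spare valves on it

### The arm

A 6-joint arm with a two-finger parallel gripper is mounted at the origin on the work surface. World frame = base frame: x ahead of the robot, y to its left, z up, the work surface at z = 0. Lengths are in m, angles in rad, forces in N, time in s.
With the tool pointing down it reaches from about 0.275 to 0.75 m from the base axis. Payload 10.2 kg.
Tool frame: the origin (TCP) lies between the finger pads; the fingertips stand 22 mm ahead of it and the grasp point (between the pads) lies 3 mm ahead of it; z points along the fingers, y is the line along which they close (so a half turn about z gives the same grasp; the last joint's range is limited). The gripper opens to 85 mm and grips with 20 to 120 N. Pads are 22 mm wide; open, the fingers measure 114 mm over their backs; the gripper's body (76 mm by 85 mm) begins 54 mm behind the grasp point. The pads swing forward as they close: fully open they stand 13 mm farther back than shut.
Start: joints at [-1.364, 0.313, 1.498, -0, 1.331, -0.223], TCP at [0.219, -0.477, 0.253] pointing down, gripper open.
Joint ranges: [-2.94, 2.94], [-0.97, 2.17], [0.19, 2.56], [-1.23, 4.37], [0.02, 3.11], [-2.88, 2.88]. Speed limits (rad/s): [2.39, 2.39, 3.01, 3.14, 3.14, 3.14].

### API

Orientations are given as a rotation vector (axis times angle).
In Python, from workcell import r, solver, viewer gives the robot as it stands. The module is installed in compiled form; this text tells all that it offers. Calls block until the motion is done:
- r.movep(position, orientation): joint-space move of the TCP to a pose.
- r.move_l(position, max_speed=0.15, attitude=None, f_stop=None): straight line of the TCP; attitude=None keeps the orientation; max_speed is the mean speed in m/s. With f_stop (N) it stops when the force on the tool has changed by that much, and returns True; else False.
- r.set_joints(angles): joint-space move.
- r.gripper_to(opening): finger opening in m; the grip force is fixed at half the most; returns when the fingers have stopped.
- r.hold(seconds).
- solver.inverse_kinematics(position, orientation): joint angles nearest the present ones, or None.
- viewer.capture(name): name is "side" or "top" or "wrist"; returns the picture (480x640x3 uint8, blue, green, red); there is no depth.
- viewer.get_calibration(name): a dict with "K" (3x3 intrinsics, pixels), "view" (4x4, takes a point from world to camera coordinates); the wrist camera has in their place "mount" (4x4, takes a point from camera to tool coordinates, whose origin is the TCP and whose axes are the flange's). Camera axes: x right, y up, looking along -z (the intrinsics and any distortion apply to the point x, -y, -z); pixel columns grow to the right and rows downward; lengths in m; the calibration is good to about 2 mm. A picture is of the moment at which its call begins: read the wrist's pose just before it. get_calibration takes no time and is no camera call.
A pose or a line that the arm cannot do raises r.MotionError and nothing moves.
- r.job_done(): hands the job in; it is judged then, once.
Readings, each from a call of its own:
- r.read_time_s(): time.
- r.read_qpos(): joint angles.
- r.read_qd(): joint speeds.
- r.read_tau(): joint torques, N m.
- r.read_tool_pos(): TCP position.
- r.read_orientation(): TCP orientation.
- r.read_wrist_force(): force on the tool from outside, world axes, zero at the start.
- r.read_wrist_torque(): the same for the moment, N m.
- r.read_finger_gap(): finger opening in m.
- r.read_gripper_force(): force on a finger pad.
Only numpy, scipy, OpenCV 4.12 (cv2) and the standard library are available. Lean on these libraries where they do the work, as an engineer would, in place of code of your own. Each camera call takes 0.05 s, during which the arm holds its last target. There are 200 camera calls.

### The job

First put every chunk of broken tile, from the narrow raised step and from the ledge around it, into the waste tin, leaving the valves where they stand until all of that is done. Then stand every smoked glass valve upright on top of the narrow tile-capped step, well spread out with a clear finger's width between neighbours. Valves are fragile: keep them upright, set them down rather than let them drop, and leave the other things on the ledge where they are.

Things in the scene. Friction and masses are not known exactly. Their poses are not given: they have to be found in the camera images.
- step: fixed narrow raised step of mortar capped with four white tiles, 30 mm wide (its x), 290 mm long (its y), 55 mm high. Origin at the centre of its underside on the ledge
- step_top (a point): centre of the step's flat top, 55 mm above the ledge; axes as the step's
- bin: the waste tin: fixed square open steel tin, 160 x 160 mm outside, 70 mm high, walls 4 mm. Origin at the centre of its underside
- chunkA: a chunk of broken wall tile lying face down, its brick-coloured back with a smear of grey mortar on top, 34 x 26 mm and 20 mm thick, lying at first on top of the step. Origin at the middle of its white glazed face (underneath); x along the 34 mm, y along the 26 mm, z up through its back. The upper 11 mm is 4 mm narrower each way. May be absent
- chunkB: a chunk of broken wall tile lying face down, its brick-coloured back with a smear of grey mortar on top, 30 x 26 mm and 20 mm thick, lying at first on top of the step. Origin at the middle of its white glazed face (underneath); x along the 30 mm, y along the 26 mm, z up through its back. The upper 11 mm is 4 mm narrower each way. May be absent
- chunkC: a chunk of broken wall tile lying face down, its brick-coloured back with a smear of grey mortar on top, 38 x 28 mm and 20 mm thick, lying at first on the ledge. Origin at the middle of its white glazed face (underneath); x along the 38 mm, y along the 28 mm, z up through its back. The upper 11 mm is 4 mm narrower each way. May be absent
- chunkD: a chunk of broken wall tile lying face down, its brick-coloured back with a smear of grey mortar on top, 34 x 26 mm and 20 mm thick, lying at first on the ledge. Origin at the middle of its white glazed face (underneath); x along the 34 mm, y along the 26 mm, z up through its back. The upper 11 mm is 4 mm narrower each way. May be absent
- chunkE: a chunk of broken wall tile lying face down, its brick-coloured back with a smear of grey mortar on top, 30 x 26 mm and 20 mm thick, lying at first on the ledge. Origin at the middle of its white glazed face (underneath); x along the 30 mm, y along the 26 mm, z up through its back. The upper 11 mm is 4 mm narrower each way. May be absent
- valve1: a tall smoked glass valve with a round top on a black flat-bottomed base, standing upright on the ledge; round, 100 mm high in all, base 34 mm across and 26 mm high, glass 32 mm across and straight-sided up to 90 mm. Origin at the centre of its underside, z up along its axis. May be absent
- valve2: a tall smoked glass valve with a round top on a black flat-bottomed base, standing upright on the ledge; round, 100 mm high in all, base 34 mm across and 26 mm high, glass 32 mm across and straight-sided up to 90 mm. Origin at the centre of its underside, z up along its axis. May be absent
- valve3: a shorter smoked glass valve with a round top on a black flat-bottomed base, standing upright on the ledge; round, 80 mm high in all, base 34 mm across and 26 mm high, glass 32 mm across and straight-sided up to 70 mm. Origin at the centre of its underside, z up along its axis. May be absent
- valve4: a shorter smoked glass valve with a round top on a black flat-bottomed base, standing upright on the ledge; round, 80 mm high in all, base 34 mm across and 26 mm high, glass 32 mm across and straight-sided up to 70 mm. Origin at the centre of its underside, z up along its axis. May be absent
- socket: bystander: chrome bayonet lamp socket on a 48 mm round flange, 38 mm high. Origin under its centre
- bulb: bystander: frosted pilot bulb standing on its brass cap, 26 mm across, 39 mm high. Origin under its centre
- ceramic_base: bystander: round cream ceramic valve base, 48 mm across, 20 mm high. Origin under its centre
- shield_can: bystander: dented aluminium valve shield can standing up, a plain closed cylinder 31 mm across, 50 mm high. Origin under its centre. Not a valve
- driver: bystander: screwdriver lying beyond the step
- mug: bystander: blue mug, 76 mm across, 85 mm high, beyond the step

How it is judged:
On the way, in this order (a step that is already met when the one before it is completed fails the run):
1. every chunk is in the waste tin while every valve is still on the ledge (x of chunkA in the frame of bin between -0.08 and 0.08 m and y of chunkA in the frame of bin between -0.08 and 0.08 m and x of chunkB in the frame of bin between -0.08 and 0.08 m and y of chunkB in the frame of bin between -0.08 and 0.08 m and x of chunkC in the frame of bin between -0.08 and 0.08 m and y of chunkC in the frame of bin between -0.08 and 0.08 m and x of chunkD in the frame of bin between -0.08 and 0.08 m and y of chunkD in the frame of bin between -0.08 and 0.08 m and x of chunkE in the frame of bin between -0.08 and 0.08 m and y of chunkE in the frame of bin between -0.08 and 0.08 m and z of each of chunkA, chunkB, chunkC, chunkD, chunkE in the frame of bin below 0.065 m and height (world z) of each of valve1, valve2, valve3, valve4 below 0.02 m), for 0.2 s.
2. every valve stands on the step, spread out (x of valve1 in the frame of step_top between -0.015 and 0.015 m and y of valve1 in the frame of step_top between -0.145 and 0.145 m and z of valve1 in the frame of step_top between -0.004 and 0.004 m and angle between each of valve1, valve2, valve3, valve4's own z axis and vertical below 0.08 rad and linear speed of each of valve1, valve2, valve3, valve4 below 0.02 m/s and x of valve2 in the frame of step_top between -0.015 and 0.015 m and y of valve2 in the frame of step_top between -0.145 and 0.145 m and z of valve2 in the frame of step_top between -0.004 and 0.004 m and x of valve3 in the frame of step_top between -0.015 and 0.015 m and y of valve3 in the frame of step_top between -0.145 and 0.145 m and z of valve3 in the frame of step_top between -0.004 and 0.004 m and x of valve4 in the frame of step_top between -0.015 and 0.015 m and y of valve4 in the frame of step_top between -0.145 and 0.145 m and z of valve4 in the frame of step_top between -0.004 and 0.004 m and horizontal distance between valve1 and valve2 above 0.044 m and horizontal distance between each of valve1, valve2 and valve3 above 0.044 m and horizontal distance between each of valve1, valve2, valve3 and valve4 above 0.044 m), for 0.3 s.
At the end, for the whole second after the job is handed in: every chunk present lies in the waste tin; every valve present stands at rest upright (within 0.08 rad) on the step's top (underside within 4 mm of its height, axis over the step's 30 mm width), with at least 10 mm between the bases of any two valves (axes over 44 mm apart) (all of step 2 and x of chunkA in the frame of bin between -0.08 and 0.08 m and y of chunkA in the frame of bin between -0.08 and 0.08 m and x of chunkB in the frame of bin between -0.08 and 0.08 m and y of chunkB in the frame of bin between -0.08 and 0.08 m and x of chunkC in the frame of bin between -0.08 and 0.08 m and y of chunkC in the frame of bin between -0.08 and 0.08 m and x of chunkD in the frame of bin between -0.08 and 0.08 m and y of chunkD in the frame of bin between -0.08 and 0.08 m and x of chunkE in the frame of bin between -0.08 and 0.08 m and y of chunkE in the frame of bin between -0.08 and 0.08 m and z of each of chunkA, chunkB, chunkC, chunkD, chunkE in the frame of bin below 0.065 m); the robot touches nothing.
It fails at once if a valve tipped over by more than 0.6 rad (angle between any of valve1, valve2, valve3, valve4's own z axis and vertical above 0.6 rad).
It fails at once if a valve let fall (faster than 0.6 m/s, a drop of about 2 cm, out of the grip) ((linear speed of valve1 above 0.6 m/s and contact force between valve1 and the fingers below 0.1 N) or (linear speed of valve2 above 0.6 m/s and contact force between valve2 and the fingers below 0.1 N) or (linear speed of valve3 above 0.6 m/s and contact force between valve3 and the fingers below 0.1 N) or (linear speed of valve4 above 0.6 m/s and contact force between valve4 and the fingers below 0.1 N)).
It fails at once if a bystander moved by more than 3 cm (distance of any of socket, bulb, ceramic_base, shield_can, driver, mug from where it was at the start of the episode above 0.03 m).
Of chunkA, chunkB, chunkC, chunkD, chunkE only 3 to 5 are there at a start; the rules pass over those that are not, and their reading is None.
Of valve1, valve2, valve3, valve4 only 3 to 4 are there at a start; the rules pass over those that are not, and their reading is None.
At some moment in a run one of chunkA, chunkB, chunkC, chunkD, chunkE may be knocked a few centimetres aside while the robot is not near it.
It also fails if it takes over 210 s, if anything falls off the work surface, if the arm or the gripper's body presses on something with over 40 N, if the wrist force passes 120 N, or if a joint passes its speed limit or range.

## Working session

There is one attempt and no reset: what is moved stays moved. The work goes in short steps, each a Python script; the robot and the scene stay as the last script left them, time stands still between calls to the robot, and variables do not carry over. Pictures are saved under pics/ and viewed, at most 14 in all, crops included, and the job is handed in when it is done.

```bash
mkdir -p pics; python3 - <<'E'
from workcell import r, solver, viewer
import cv2,numpy as np
np.set_printoptions(precision=4,suppress=True)
for n in("top","side","wrist"):
    cv2.imwrite(f"pics/{n}0.png",viewer.capture(n)); c=viewer.get_calibration(n); print(n,c)
print(r.read_tool_pos(),r.read_orientation(),r.read_time_s())
E
```

```text
top {'K': array([[472.3541,   0.    , 325.03  ],
       [  0.    , 472.3541, 239.5815],
       [  0.    ,   0.    ,   1.    ]]), 'view': array([[ 0.0036, -1.    , -0.004 , -0.0112],
       [ 0.9913,  0.0031,  0.1314, -0.5692],
       [-0.1314, -0.0044,  0.9913, -0.994 ],
       [ 0.    ,  0.    ,  0.    ,  1.    ]])}
side {'K': array([[483.8205,   0.    , 322.7652],
       [  0.    , 483.8205, 239.4479],
       [  0.    ,   0.    ,   1.    ]]), 'view': array([[-0.9942, -0.1068, -0.0159,  0.5813],
       [ 0.0417, -0.5156,  0.8558, -0.1028],
       [-0.0996,  0.8501,  0.5171, -0.9735],
       [ 0.    ,  0.    ,  0.    ,  1.    ]])}
wrist {'K': array([[398.2976,   0.    , 315.4657],
       [  0.    , 398.2976, 240.1999],
       [  0.    ,   0.    ,   1.    ]]), 'mount': array([[-0.    ,  0.9591,  0.2831,  0.072 ],
       [ 1.    ,  0.0002, -0.0005,  0.    ],
       [-0.0006,  0.2831, -0.9591, -0.1195],
       [ 0.    ,  0.    ,  0.    ,  1.    ]])}
[ 0.2187 -0.4771  0.2529] [-3.0684 -0.6697 -0.    ] 0.15
```

View pics/top0.png

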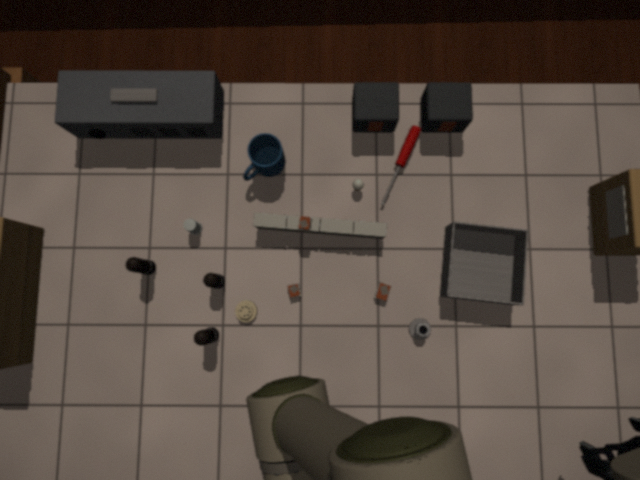

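View pics/side0.png

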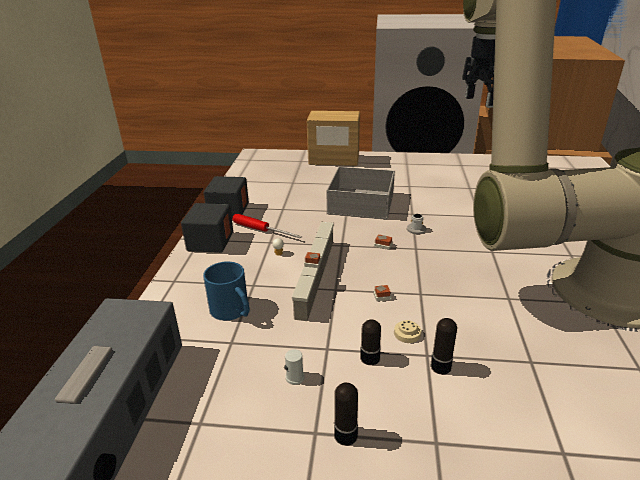

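The top view shows chunks at (305,223) on the step and at (293,291) and (382,293) on the ledge. The valves are at (140,266), (206,336) and (214,281), of which the last is short. The step runs from (253,222) to (386,230) and the tin is around (485,265). The side view agrees: chunks at (313,258), (384,241) and (382,292), valves at (371,340), (444,345) and (346,410).

```bash
cat > h.py <<'E'
from workcell import r, solver, viewer
import cv2, numpy as np
from scipy.spatial.transform import Rotation as Rn
np.set_printoptions(precision=4,suppress=True)
F=np.diag([1.,-1,-1])
def cap(n):
    """image, K, R (image-convention cam->world), C"""
    c=viewer.get_calibration(n)
    if n=="wrist":
        T=np.eye(4);T[:3,3]=r.read_tool_pos();T[:3,:3]=Rn.from_rotvec(r.read_orientation()).as_matrix()
        M=T@c["mount"]
    else: M=np.linalg.inv(c["view"])
    im=viewer.capture(n)
    return im,c["K"],M[:3,:3]@F,M[:3,3]
def ray(v,p):
    d=v[2]@np.linalg.inv(v[1])@np.array([p[0],p[1],1.]); return d/np.linalg.norm(d)
def onz(v,p,z):
    d=ray(v,p); return v[3]+d*(z-v[3][2])/d[2]
def proj(v,P):
    q=v[1]@v[2].T@(np.asarray(P,float)-v[3]); return q[:2]/q[2]
def tri(v1,p1,v2,p2):
    d1,d2=ray(v1,p1),ray(v2,p2)
    s=np.linalg.lstsq(np.c_[d1,-d2],v2[3]-v1[3],rcond=None)[0]
    a,b=v1[3]+s[0]*d1,v2[3]+s[1]*d2
    return (a+b)/2,np.linalg.norm(a-b)
def blobs(m,amin=30):
    m=m.astype(np.uint8)*255
    cs,_=cv2.findContours(m,cv2.RETR_EXTERNAL,cv2.CHAIN_APPROX_NONE)
    out=[]
    for c in cs:
        M=cv2.moments(c)
        if M["m00"]>=amin: out.append((M["m10"]/M["m00"],M["m01"]/M["m00"],M["m00"],c))
    return out
def brick(im):
    h=cv2.cvtColor(im,cv2.COLOR_BGR2HSV); b=im.astype(int)
    return (h[...,0]<18)&(h[...,1]>110)&(b[...,2]>60)
def dark(im,t=45): return im.max(2)<t
def down(yaw): # tool z down, tool y (closing line) at angle yaw in the world xy
    y=np.array([np.cos(yaw),np.sin(yaw),0]);z=np.array([0,0,-1.])
    return Rn.from_matrix(np.c_[np.cross(y,z),y,z]).as_rotvec()
E
python3 - <<'E'
from h import *
t=cap("top");s=cap("side")
for n,v in(("top",t),("side",s)):
    print(n,v[3])
    print(" brick",[(round(b[0],1),round(b[1],1),b[2]) for b in blobs(brick(v[0]),15) if b[1]>150])
    print(" dark",[(round(b[0],1),round(b[1],1),b[2]) for b in blobs(dark(v[0],40),60) if 150<b[1]<460])
for p,z in(((305,223),.075),((293,291),.02),((382,293),.02),((140,266),.05),((206,336),.05),((214,281),.04),((253,216),.055),((386,224),.055),((253,226),.055),((386,235),.055),((485,225),.07),((485,300),.07),((445,225),.07),((525,230),.07)):
    print(p,onz(t,p,z))
E
```

```text
top [ 0.4337 -0.0139  1.0601]
 brick [(293.5, 293.2, 37.0), (381.1, 294.0, 62.5), (0.9, 228.3, 28.5), (306.0, 221.4, 46.5), (635.2, 202.1, 499.0)]
 dark [(606.5, 458.2, 1119.0), (635.4, 424.0, 64.0), (392.2, 439.4, 3305.5), (284.8, 383.9, 233.0), (206.2, 336.4, 260.5), (214.2, 280.8, 205.5), (140.8, 266.0, 315.5), (445.8, 261.0, 266.0), (509.0, 255.2, 829.5), (18.2, 291.9, 4965.0), (611.9, 217.5, 2864.5), (270.0, 169.1, 299.5)]
side [0.4852 0.8367 0.6005]
 brick [(382.9, 291.6, 94.0), (311.8, 257.4, 122.5), (383.4, 240.7, 87.5), (156.1, 263.1, 718.5), (249.8, 221.9, 311.0), (226.3, 226.1, 63.5), (242.9, 194.6, 32.0), (167.4, 175.8, 2318.0)]
 dark [(346.1, 437.4, 223.5), (346.2, 406.7, 899.5), (370.7, 341.5, 660.5), (444.1, 345.1, 908.0), (131.2, 405.5, 5636.0), (613.0, 250.1, 198.0), (77.7, 276.4, 20967.5), (216.2, 222.8, 1932.0), (625.4, 153.1, 133.0)]
(305, 223) [0.5995 0.033  0.075 ]
(293, 291) [0.4578 0.0605 0.02  ]
(382, 293) [ 0.4541 -0.1343  0.02  ]
(140, 266) [0.5092 0.3873 0.05  ]
(206, 336) [0.3623 0.2402 0.05  ]
(214, 281) [0.4781 0.2297 0.04  ]
(253, 216) [0.6179 0.1466 0.055 ]
(386, 224) [ 0.6012 -0.1406  0.055 ]
(253, 226) [0.596 0.146 0.055]
(386, 235) [ 0.5773 -0.1403  0.055 ]
(485, 225) [ 0.5972 -0.3485  0.07  ]
(485, 300) [ 0.4394 -0.3421  0.07  ]
(445, 225) [ 0.5969 -0.2638  0.07  ]
(525, 230) [ 0.5867 -0.4326  0.07  ]
```

```bash
python3 - <<'E'
from h import *
import pickle
V=[]
for i,(x,y) in enumerate([(.50,-.10),(.55,.06),(.50,.20),(.42,.30)]):
    r.movep([x,y,.28],down(np.pi/2)); r.hold(.15)
    v=cap("wrist"); V.append(v); print(r.read_tool_pos(),r.read_qpos(),r.read_time_s())
    print(" brick",[(round(b[0],1),round(b[1],1),b[2],cv2.minAreaRect(b[3])) for b in blobs(brick(v[0]),60)])
    print(" dark",[(round(b[0],1),round(b[1],1),b[2]) for b in blobs(dark(v[0],40),400)])
pickle.dump(V,open("V.pkl","wb"))
m=np.vstack([np.hstack([V[0][0],V[1][0]]),np.hstack([V[2][0],V[3][0]])])
cv2.imwrite("pics/w1.png",cv2.resize(m,(800,600),interpolation=cv2.INTER_AREA))
t=cap("top"); cv2.imwrite("pics/top1.png",t[0]); print("top brick",[(round(b[0],1),round(b[1],1),b[2]) for b in blobs(brick(t[0]),15) if b[1]>150])
E
```

```text
[ 0.4999 -0.1006  0.2799] [-0.4286  0.2608  1.4968 -0.0001  1.3841 -1.9981] 2.175
 brick [(238.9, 425.8, 420.0, ((239.4000701904297, 428.2000427246094), (18.782970428466797, 41.14365005493164), 26.56505012512207)), (487.2, 152.5, 305.5, ((485.7866516113281, 156.9368438720703), (28.450843811035156, 24.127716064453125), 83.2901611328125)), (279.6, 152.3, 513.5, ((277.36419677734375, 155.589111328125), (26.07975959777832, 37.1023063659668), 16.927513122558594))]
 dark [(331.0, 425.5, 52295.0), (175.0, 58.9, 426.0)]
[0.55   0.0588 0.2801] [-0.1053  0.358   1.3654 -0.0001  1.418  -1.6742] 3.0833
 brick [(285.3, 272.8, 304.0, ((288.4109191894531, 269.3910827636719), (24.776424407958984, 28.557567596435547), 5.710593223571777)), (317.7, 96.6, 334.0, ((316.78009033203125, 101.42532348632812), (29.953283309936523, 24.349119186401367), 75.0685806274414)), (101.5, 96.0, 595.5, ((99.50000762939453, 99.5), (28.112226486206055, 41.59294128417969), 9.462323188781738))]
 dark [(377.2, 372.6, 3700.0), (331.2, 425.5, 54735.5), (515.9, 123.5, 2255.5)]
[0.5005 0.1989 0.2799] [ 0.1607  0.3253  1.411  -0.0001  1.4054 -1.4082] 3.925
 brick [(132.6, 321.6, 285.5, ((135.0, 321.0), (28.0, 24.0), 90.0)), (168.1, 152.7, 292.0, ((167.27151489257812, 157.4055633544922), (29.690053939819336, 22.832183837890625), 70.82099914550781))]
 dark [(315.6, 425.7, 57923.5), (528.2, 217.9, 2703.0), (352.0, 181.8, 1307.0), (371.3, 29.3, 2161.5)]
[0.4208 0.2992 0.2799] [ 0.3909  0.2752  1.4782 -0.0001  1.3884 -1.1781] 4.7
 brick [(75.8, 235.0, 257.0, ((75.11207580566406, 239.09481811523438), (28.362194061279297, 20.87772560119629), 66.80140686035156))]
 dark [(89.8, 352.6, 471.5), (41.0, 355.0, 594.0), (314.6, 420.1, 54004.0), (244.6, 264.4, 1597.5), (244.3, 138.9, 1687.5)]
top brick [(293.3, 293.0, 38.5), (380.9, 294.1, 59.5), (1.0, 226.7, 28.0), (305.9, 222.0, 47.0), (635.0, 201.2, 519.5)]
```

View pics/w1.png

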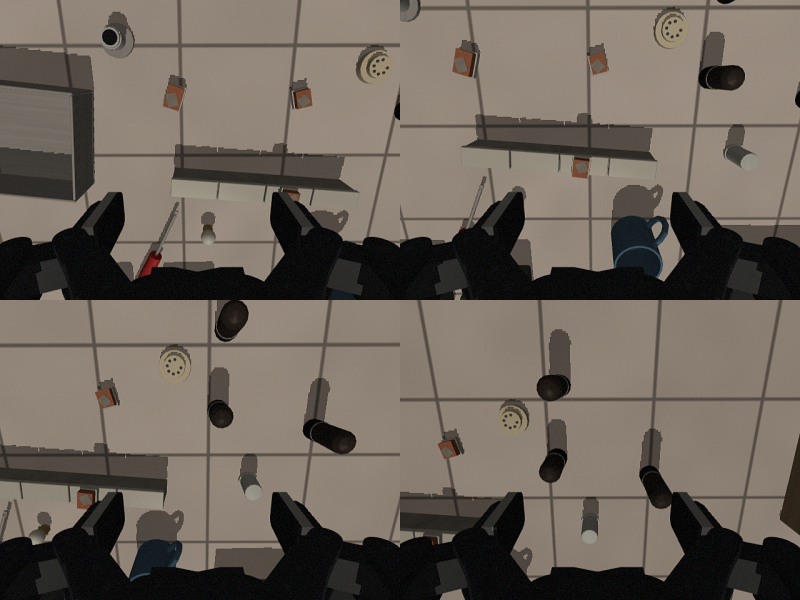

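Views 1–4 show three chunks: (173,94) and (301,96) on the ledge, and (290,195) on the step, in mosaic pixels. There are three valves, plus the shield can, ceramic base, socket, bulb, mug and driver. I'll look at one enlarged crop for the segmentation and compute positions.

```bash
python3 - <<'E'
from h import *
import pickle
V=pickle.load(open("V.pkl","rb"))
def crop(i,x,y):
    im=cv2.copyMakeBorder(V[i][0],50,50,50,50,cv2.BORDER_REPLICATE)[y:y+100,x:x+100]
    return cv2.convertScaleAbs(cv2.resize(im,(260,260),interpolation=cv2.INTER_CUBIC),alpha=1.6)
m=np.vstack([np.hstack([crop(0,280,152),crop(1,318,97),crop(1,285,265)]),np.hstack([crop(2,352,182),crop(2,528,218),crop(3,245,139)])])
cv2.imwrite("pics/crop.png",m)
# valves: plane through camera, vertical and blob centroid -> horizontal trace lines; intersect
W={"short":[(1,515.9,123.5),(2,352.0,181.8),(3,244.6,264.4)],"tallA":[(2,371.3,29.3),(3,244.3,138.9)],"tallB":[(2,528.2,217.9)]}
t=cap("top"); s=cap("side"); V+=[t,s]
W["short"]+=[(4,214.2,280.8),(5,370.7,341.5)];W["tallA"]+=[(4,206.2,336.4),(5,444.1,345.1)];W["tallB"]+=[(4,140.8,266),(5,346.2,410)]
for k,L in W.items():
    A=[];b=[]
    for i,x,y in L:
        d=ray(V[i],(x,y)); n=np.array([-d[1],d[0]]); n/=np.linalg.norm(n); A.append(n); b.append(n@V[i][3][:2])
    A=np.array(A);b=np.array(b); p=np.linalg.lstsq(A,b,rcond=None)[0]; print(k,p,A@p-b)
C={"c1":[(0,279.6,152.3),(1,101.5,96),(4,381,294),(5,383.4,240.7)],"c2":[(0,487.2,152.5),(1,317.7,96.6),(2,168.1,152.7),(4,293.4,293.1),(5,382.9,291.6)],"cs":[(1,285.3,272.8),(2,132.6,321.6),(4,305.9,222),(5,311.8,257.4)]}
for k,L in C.items():
    print(k,[tri(V[L[a][0]],L[a][1:],V[L[b][0]],L[b][1:]) for a,b in((0,1),(2,3))])
E
```

```text
short [0.479 0.231] [ 0.0001 -0.0001  0.0001 -0.0001 -0.    ]
tallA [0.3614 0.2408] [ 0.     -0.0002 -0.0002 -0.    ]
tallB [0.5097 0.3868] [ 0.0001 -0.0002 -0.0001]
c1 [(array([ 0.4546, -0.1344,  0.0183]), np.float64(9.19743415434971e-05)), (array([ 0.4545, -0.1328,  0.0143]), np.float64(0.004964092452876576))]
c2 [(array([0.4553, 0.0606, 0.0168]), np.float64(0.0003314285141733216)), (array([0.4544, 0.0599, 0.0169]), np.float64(0.002272768379240757))]
cs [(array([0.6037, 0.0315, 0.0717]), np.float64(0.0019885013100050227)), (array([0.6027, 0.0315, 0.0676]), np.float64(0.0005422826061426696))]
```

View pics/crop.png

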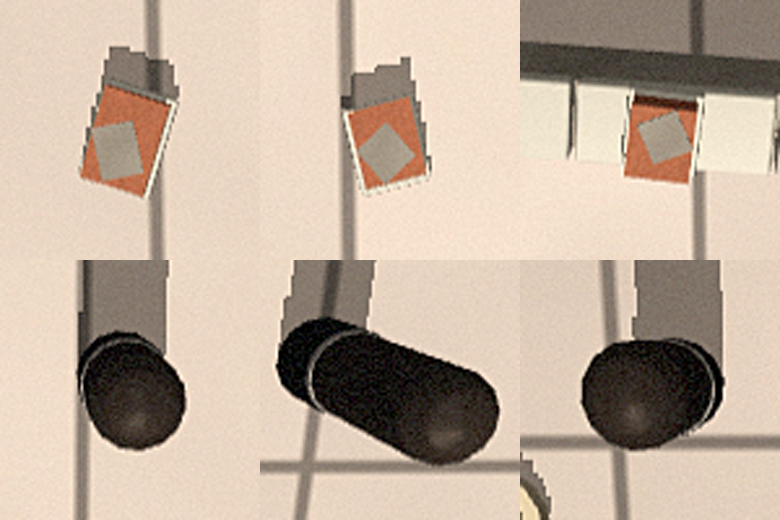

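The crop shows brick-coloured backs with a grey smear and thin white rims, and black valve bases with a silver ring. Next come the step (greenish-white top against the pinkish floor), the chunk rectangles and the valve heights.

```bash
cat >> h.py <<'E'
def chunk(v,near,ztop):
    """centre, short-axis yaw, sizes of the brick top nearest a point"""
    best=None
    for b in blobs(brick(v[0]),60):
        q=onz(v,b[:2],ztop)
        d=np.linalg.norm(q[:2]-near)
        if best is None or d<best[0]: best=(d,b)
    c=best[1][3][:,0,:]
    P=np.array([onz(v,p,ztop)[:2] for p in c])
    (cx,cy),(w,h),a=cv2.minAreaRect((P*1000).astype(np.float32))
    if w>h: a+=90; w,h=h,w
    return np.array([cx,cy])/1000,np.radians(a),(w,h)
def stepmask(im):
    b=im.astype(int); return (b[...,2]-b[...,0]<8)&(b.max(2)>110)
E
python3 - <<'E'
from h import *
import pickle
V=pickle.load(open("V.pkl","rb"))
for i,n,z in((0,(.454,-.134),.02),(1,(.454,-.134),.02),(0,(.455,.06),.02),(1,(.455,.06),.02),(2,(.455,.06),.02),(1,(.603,.031),.075),(2,(.603,.031),.075)): print(i,chunk(V[i],n,z))
print([V[1][0][y,x] for x,y in((480,255),(520,255),(480,240),(430,300),(560,260),(300,200))])
for i in(0,1,2):
    m=cv2.morphologyEx(stepmask(V[i][0]).astype(np.uint8),cv2.MORPH_CLOSE,np.ones((3,45)))
    bs=[b for b in blobs(m,1500)]
    for b in bs:
        P=np.array([onz(V[i],p,.055)[:2] for p in b[3][:,0,:]])*1000
        R=cv2.minAreaRect(P.astype(np.float32))
        q=cv2.boxPoints(cv2.minAreaRect(b[3])); print(i,b[:3],R)
        # ends in pixels
        c=b[3][:,0,:]; print("  px extremes",c[(c[:,0]-c[:,1]).argmin()],c[(c[:,0]+c[:,1]).argmin()],c[(c[:,0]-c[:,1]).argmax()],c[(c[:,0]+c[:,1]).argmax()])
s=cap("side"); t=cap("top")
for k,p in(("short",(.479,.231)),("tallA",(.3614,.2408)),("tallB",(.5097,.3868))):
    c0=proj(s,[*p,.04]); b=min(blobs(dark(s[0],40),300),key=lambda b:np.hypot(b[0]-c0[0],b[1]-c0[1]))
    y=b[3][:,0,1].min(); d=ray(s,(b[0],y)); u=np.array(p)-s[3][:2]; L=(d[:2]@u)/(d[:2]@d[:2]); print(k,"top z~",s[3][2]+L*d[2])
E
```

```text
0 (array([ 0.4576, -0.1363]), np.float64(1.2527011756608892), (23.878599166870117, 34.071006774902344))
1 (array([ 0.4578, -0.1357]), np.float64(1.2567417236667573), (24.210050582885742, 34.17311477661133))
0 (array([0.4596, 0.0587]), np.float64(1.8148980271098176), (22.098669052124023, 25.950180053710938))
1 (array([0.4599, 0.0597]), np.float64(1.835430233455515), (21.66940689086914, 25.757190704345703))
2 (array([0.4597, 0.06  ]), np.float64(1.8207799512723937), (21.87156105041504, 25.407262802124023))
1 (array([0.6005, 0.0349]), np.float64(1.447530051527816), (21.61417579650879, 26.26708984375))
2 (array([0.6007, 0.0353]), np.float64(1.4328182170340003), (21.586111068725586, 26.719322204589844))
[array([128, 141, 153], dtype=uint8), array([127, 141, 156], dtype=uint8), array([125, 139, 149], dtype=uint8), array([124, 135, 149], dtype=uint8), array([134, 145, 147], dtype=uint8), array([36, 42, 42], dtype=uint8)]
short top z~ 0.08374429809578676
tallA top z~ 0.10371054217869358
tallB top z~ 0.10618405161110755
```

Chunks are C (0.458,-0.136), E (0.460,0.060) and B on the step (0.6005,0.035). The step mask needs a looser threshold, so I'll blur and use the red-blue difference.

```bash
python3 - <<'E'
from h import *
import pickle
V=pickle.load(open("V.pkl","rb"))
S={}
for i in(0,1,2):
    b=cv2.GaussianBlur(V[i][0],(5,5),0).astype(int)
    if i==1: print([b[y,x] for x,y in((176,248),(240,252),(350,266),(176,220),(176,275))])
    m=((b[...,2]-b[...,0]<16)&(b.max(2)>115)).astype(np.uint8); m[370:]=0; m[:170]=0
    m=cv2.morphologyEx(m,cv2.MORPH_CLOSE,np.ones((5,45)))
    bs=[q for q in blobs(m,1500)]
    for q in bs:
        P=np.array([onz(V[i],p,.055)[:2] for p in q[3][:,0,:]])*1000
        c=q[3][:,0,:]
        E=[c[f.argmin()] for f in(c[:,0]-c[:,1],c[:,0]+c[:,1],-c[:,0]-c[:,1],c[:,1]-c[:,0])]
        S[i]=E; print(i,q[:3],cv2.minAreaRect(P.astype(np.float32)),*E)
if 0 in S and 1 in S: print([tri(V[0],a,V[1],b) for a,b in zip(S[0],S[1])])
cv2.imwrite("pics/step.png",cv2.resize(cv2.convertScaleAbs(V[1][0][180:320,80:440],alpha=1.5),None,fx=2.2,fy=2.2,interpolation=cv2.INTER_CUBIC))
E
```

```text
[array([56, 63, 67]), array([126, 140, 147]), array([129, 144, 150]), array([70, 78, 87]), array([124, 136, 149])]
```

View pics/step.png

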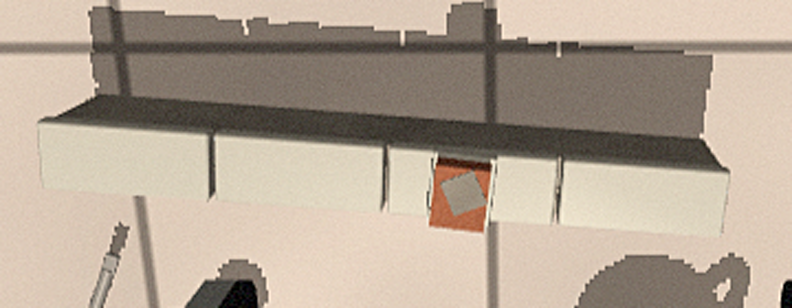

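The crop shows the step top with corners at about (40,121), (43,185), (728,170) and (723,235), and chunk B at (460,193). I'll refine with an r-g mask in views 0 and 1.

```bash
python3 - <<'E'
from h import *
import pickle
V=pickle.load(open("V.pkl","rb"))
S={}
for i in(0,1):
    b=cv2.bilateralFilter(cv2.GaussianBlur(V[i][0],(5,5),0),7,15,5).astype(int)
    m=((b[...,2]-b[...,1]<10)&(b.max(2)>115)).astype(np.uint8); m[370:]=0; m[:170]=0
    m=cv2.morphologyEx(m,cv2.MORPH_OPEN,np.ones((5,5)))
    m=cv2.morphologyEx(m,cv2.MORPH_CLOSE,np.ones((7,45)))
    for q in blobs(m,2500):
        P=np.array([onz(V[i],p,.055)[:2] for p in q[3][:,0,:]])*1000
        c=q[3][:,0,:]
        E=[c[f.argmin()] for f in(c[:,0]-c[:,1]*.3,c[:,0]+c[:,1],-c[:,0]-c[:,1],-c[:,0]+c[:,1])]
        print(i,q[:3],cv2.minAreaRect(P.astype(np.float32)),*E)
        S.setdefault(i,[]).append(q)
px=[(98.2,235),(99.5,264.1),(410.9,257.3),(408.6,286.8)]
Q=np.array([onz(V[1],p,.055) for p in px]); print(Q,Q.mean(0))
E
```

```text
0 (416.9539612460142, 309.93679175864605, 6795.0) ((600.4213256835938, 2.2802734375), (285.38330078125, 28.918336868286133), 85.46831512451172) [274 313] [275 287] [567 333] [573 308]
1 (252.48578766461975, 261.4178542463214, 8631.0) ((600.4878540039062, 2.6251373291015625), (286.1709289550781, 28.754322052001953), 85.5140151977539) [ 98 258] [ 98 236] [406 286] [410 259]
[[ 0.5746 -0.137   0.055 ]
 [ 0.6024 -0.1401  0.055 ]
 [ 0.5962  0.1455  0.055 ]
 [ 0.6254  0.1453  0.055 ]] [0.5996 0.0034 0.055 ]
```

The two views agree on the step: centre (0.6004, 0.0025), long axis at 85.5°, height 55 mm. Starting on the chunks.

```bash
cat >> h.py <<'E'
def best_yaw(p,yaw):
    """orientation of the two half turns with the smaller last-joint excursion"""
    c=[]
    for k in(-1,0,1):
        q=solver.inverse_kinematics(p,down(yaw+k*np.pi))
        if q is not None: c.append((abs(q[5]-r.read_qpos()[5])+ (5 if abs(q[5])>2.7 else 0),down(yaw+k*np.pi)))
    return min(c,key=lambda t:t[0])[1]
def over(xy,z,o):
    r.movep([xy[0],xy[1],z],o)
def grab_chunk(near,surf,bin_xy,zlook=.17):
    o=down(np.pi/2)
    r.gripper_to(.085); over(near,surf+zlook,o); r.hold(.15)
    c,a,s=chunk(cap("wrist"),near,surf+.02); print("seen",c,a,s)
    o=best_yaw([*c,surf+.06],a)
    over(c,surf+.075,o)
    hit=r.move_l([*c,surf+.027],.08,f_stop=12); r.gripper_to(0)
    print("hit",hit,"gap",r.read_finger_gap(),"F",r.read_gripper_force(),r.read_tool_pos())
    r.move_l([*c,surf+.16],.2)
    print("lifted gap",r.read_finger_gap())
    over(bin_xy,.20,o); r.move_l([*bin_xy,.085],.15); r.gripper_to(.055); r.move_l([*bin_xy,.2],.25)
    print("t",r.read_time_s())
E
python3 - <<'E'
from h import *
grab_chunk((.4577,-.136),0,(.515,-.32))
E
```

```text
seen [ 0.4572 -0.1366] 1.2562373209562965 (23.915327072143555, 34.08867645263672)
hit False gap 0.025215196718970503 F 58.590452671051025 [ 0.4574 -0.1366  0.0275]
lifted gap 0.024883309052978815
t 12.375
```

```bash
python3 - <<'E'
from h import *
grab_chunk((.4598,.0595),0,(.535,-.37))
grab_chunk((.6006,.035),.055,(.49,-.37))
v=cap("wrist"); t=cap("top")
print("top brick",[(round(b[0],1),round(b[1],1),b[2],onz(t,b[:2],.02)) for b in blobs(brick(t[0]),12) if b[1]>150])
cv2.imwrite("pics/bin.png",np.hstack([cv2.resize(v[0],(400,300)),cv2.resize(t[0],(400,300))]))
E
```

```text
seen [0.4593 0.0596] 1.8185142336854951 (21.929208755493164, 25.914859771728516)
hit False gap 0.023418489566266902 F 58.52141976356506 [0.4594 0.0596 0.0275]
lifted gap 0.023687158731328033
t 20.5917
seen [0.6007 0.0349] 1.4393188600968292 (21.840951919555664, 26.17888832092285)
hit False gap 0.0232641566147459 F 58.859058022499084 [0.601  0.0348 0.0825]
lifted gap 0.02325044565897492
t 28.825
top brick [(490.4, 273.1, 33.5, array([ 0.4985, -0.373 ,  0.02  ])), (464.5, 267.2, 74.5, array([ 0.5112, -0.3164,  0.02  ])), (488.0, 258.1, 43.5, array([ 0.5314, -0.369 ,  0.02  ])), (1.1, 225.2, 28.5, array([0.6018, 0.7154, 0.02  ])), (635.2, 202.2, 527.0, array([ 0.6583, -0.7033,  0.02  ]))]
```

View pics/bin.png

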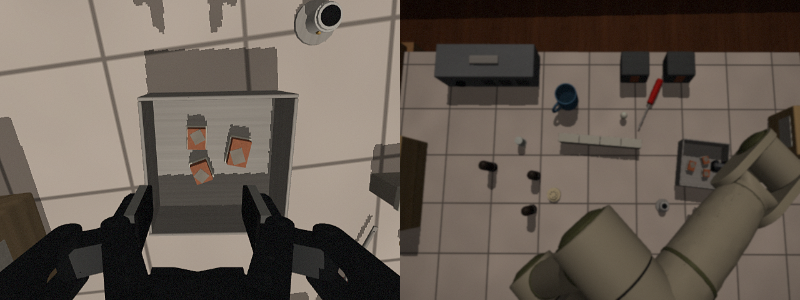

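All three chunks lie in the tin: wrist crop (196,136), (202,170), (238,150). The ledge and step are clear. Now the valves, starting with tall A into the -y slot.

```bash
cat >> h.py <<'E'
SC=np.array([.6004,.0025]); SU=np.array([np.cos(np.radians(85.5)),np.sin(np.radians(85.5))])
def valve(xy,g,slot):
    """g: TCP height above the valve's underside"""
    o=down(np.pi/2); p=SC+slot*SU; H=g+.055
    r.gripper_to(.085); over(xy,.23,o); r.move_l([*xy,g+.03],.2); r.move_l([*xy,g],.05,f_stop=10)
    r.gripper_to(0); print("gap",r.read_finger_gap(),r.read_gripper_force(),r.read_tool_pos())
    r.move_l([*xy,.27],.15); print("lifted gap",r.read_finger_gap())
    over(p,.27,o); r.hold(.2); r.move_l([*p,H+.012],.15)
    hit=r.move_l([*p,H-.002],.02,f_stop=5); print("hit",hit,r.read_tool_pos(),"expected",H,r.read_wrist_force())
    r.hold(.3); r.gripper_to(.05); r.hold(.2); r.gripper_to(.085)
    r.move_l([*p,H+.13],.15); print("t",r.read_time_s())
def axis_xy(v,near,zmid):
    c0=proj(v,[*near,zmid]); b=min(blobs(dark(v[0],40),100),key=lambda b:np.hypot(b[0]-c0[0],b[1]-c0[1]))
    d=ray(v,b[:2]); n=np.array([-d[1],d[0]]); n/=np.linalg.norm(n); return n,n@v[3][:2],b[:3]
E
python3 - <<'E'
from h import *
valve((.3614,.2408),.065,-.095)
r.movep([.5,.2,.28],down(np.pi/2)); r.hold(.1)
s=cap("side");t=cap("top"); q=SC-.095*SU
L=[axis_xy(v,q,.105) for v in(s,t)]
print(q,np.linalg.solve([l[0] for l in L],[l[1] for l in L]),[l[2] for l in L])
for k,n in(("short",(.479,.231)),("tallB",(.5097,.3868))):
    L=[axis_xy(v,n,.045) for v in(s,t)]; print(k,np.linalg.solve([l[0] for l in L],[l[1] for l in L]),[l[2] for l in L])
cv2.imwrite("pics/v1.png",np.hstack([cv2.resize(s[0],(400,300)),cv2.resize(t[0],(400,300))]))
E
```

```text
gap 0.03059222284663461 59.21439707279205 [0.3616 0.2409 0.0653]
lifted gap 0.030577440519360878
hit True [ 0.5929 -0.0922  0.1203] expected 0.12 [-0.3245 -0.3516  4.0344]
t 40.825
[ 0.5929 -0.0922] [ 0.5923 -0.0924] [(322.9616438356164, 207.4433789954338, 365.0), (365.00071073205396, 225.22814498933903, 234.5)]
short [0.4778 0.129 ] [(370.76412961567445, 341.5842753077116, 663.5), (205.76521080535218, 263.9898173861819, 1980.5)]
tallB [0.467  1.1704] [(346.1836017027577, 406.6753655376642, 900.5), (106.45895466184666, 295.13390570869103, 1106.5)]
```

View pics/v1.png

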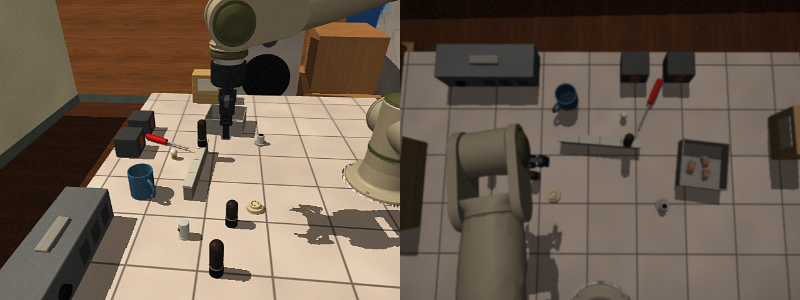

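Tall A stands on the step at (0.592,-0.092), side crop (202,130). The remaining valves' side-view pixels are unchanged; their top views are hidden by the arm. Continuing.

```bash
python3 - <<'E'
from h import *
valve((.479,.231),.051,0)
valve((.5097,.3868),.065,.095)
r.movep([.42,-.25,.32],down(np.pi/2)); r.hold(.1)
s=cap("side");t=cap("top")
for sl in(-.095,0,.095):
    q=SC+sl*SU; L=[axis_xy(v,q,.10) for v in(s,t)]
    p=np.linalg.solve([l[0] for l in L],[l[1] for l in L]); print(q,p,[l[2] for l in L])
cv2.imwrite("pics/v2.png",np.hstack([cv2.resize(s[0],(400,300)),cv2.resize(t[0],(400,300))]))
print("brick",[np.round(b[:3],0) for b in blobs(brick(t[0]),12)])
E
```

```text
gap 0.030828099100130853 59.14115130901337 [0.4791 0.231  0.0513]
lifted gap 0.030466039157951326
hit True [0.6003 0.0025 0.1063] expected 0.106 [-0.5005  0.2476  3.3121]
t 51.8
gap 0.03134186769314634 59.193779826164246 [0.5098 0.3869 0.0653]
lifted gap 0.030809514002586
hit True [0.6078 0.0972 0.1202] expected 0.12 [ 0.0637 -0.1423  3.8576]
t 62.4167
[ 0.5929 -0.0922] [ 0.6183 -0.1052] [(312.96632996632997, 240.4283697186923, 1534.5), (364.98807017543857, 225.2238596491228, 237.5)]
[0.6004 0.0025] [0.6029 0.0035] [(312.96632996632997, 240.4283697186923, 1534.5), (319.10660302307076, 222.71121718377088, 209.5)]
[0.6079 0.0972] [0.591  0.0878] [(312.96632996632997, 240.4283697186923, 1534.5), (273.20644312952004, 217.75542406311638, 253.5)]
brick [array([488., 273.,  20.]), array([464., 267.,  74.]), array([  1., 223.,  13.]), array([635., 201., 508.]), array([408., 145., 395.]), array([ 14.,  73., 178.])]
```

View pics/v2.png

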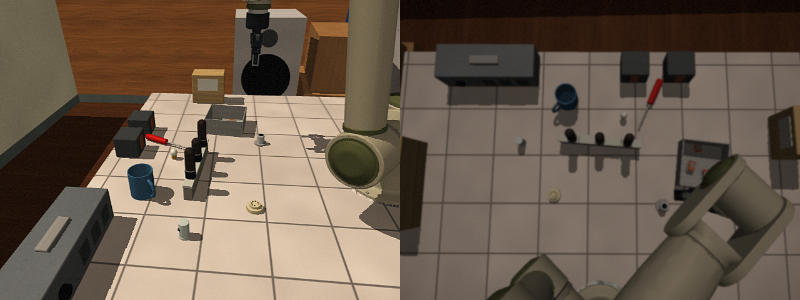

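All three valves stand upright and spread out on the step, at (570,135), (599,138) and (628,141) in the top crop. They merge in the side view only because of perspective. The arm is clear of everything.

```bash
python3 -c "
from workcell import r
r.hold(.5); print(r.job_done(), r.read_time_s())"
```

```text
the job is handed in; nothing more can be done
the job is handed in; nothing more can be done
```

I put all three chunks in the waste tin and then stood all three valves upright on the step, about 95 mm apart; the job is handed in at roughly 64 s of robot time, and no verdict was shown.

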